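# Load the filled canister in the dock and latch the clamp lever

### The arm

A 6-joint arm with a two-finger parallel gripper is mounted at the origin on a cart in front of the work surface, level with it; the furniture and walls round the work are solid. World frame = base frame: x ahead of the robot, y to its left, z up, the work surface at z = 0. Lengths are in m, angles in rad, forces in N, time in s.
With the tool pointing down it reaches from about 0.3 to 0.875 m from the base axis. Payload 6.4 kg.
Tool frame: the origin (TCP) lies at the very end of the fingers, on their centre line; the grasp point (between the pads) lies tcp_to_grasp behind it (tcp_to_grasp is the distance from the TCP to the grasp point, in m); z points along the fingers, y is the direction in which the jaws open and shut (so a half turn about z gives the same grasp; the last joint's range is limited). The gripper opens to 85 mm and grips with 20 to 120 N. Pads are 22 mm wide; open, the fingers measure 114 mm over their backs; the gripper's body (76 mm by 85 mm) begins 54 mm behind the grasp point. The pads swing forward as they close: fully open they stand 13 mm farther back than shut.
Start: joints at [-1.376, 0.181, 1.607, -0, 1.354, -0.206], TCP at [0.224, -0.529, 0.231] pointing down, gripper open.
Joint ranges: [-2.99, 2.99], [-0.89, 2.07], [0.3, 2.58], [-1.14, 4.28], [0, 2.63], [-3.12, 3.12]. Speed limits (rad/s): [2.57, 2.57, 3.01, 3.14, 3.14, 3.14].

### API

Orientations are given as a unit quaternion [w, x, y, z].
In Python, from bench import get_obs, camera, hand_in, tcp_to_grasp gives the robot as it stands.
- The arm moves only by the shell command python3 -m inch 'ROWS' [OPENING]. ROWS is JSON, a list of rows, each an object with "delta_pos": the shift along the tool's x, y, z in cm, a list of three; "rotation": the turn, a rotation vector about the tool's x, y, z in rad, a list of three. In form: [{"delta_pos": [x, y, z], "rotation": [rx, ry, rz]}, ...]. A call has 1 to 10 rows; each row shifts and turns the commanded pose from where the row before left it, along the tool's axes as they then stand; what a row does not reach is not made up. A row lasts 1/10 s, in which the tool goes at most 50 mm and 8.59 degrees, less where a joint would pass 70% of its speed; a pose out of reach is approached as far as the arm can. A call is refused whole if a number of a shift passes 5 or a number of a turn 0.15, either way. A call with a gripper value outside its range is refused whole. OPENING is the finger opening in cm, from 0 to 8.54, set as the call begins (- or left out, the last holds). The fingers move at their own pace and stop on an object; the grip force is fixed at half the most. Time passes only in rows, so rows that do not move let the fingers close. It gives the time, the measured TCP pose, the force and the opening at its end, in the units of the state.
- get_obs(): the state, without advancing time (a new reading comes with each control period).
- camera(name): name is "side" or "top" or "wrist"; returns a dict with "color" (400x640x3 uint8, red, green, blue), "vfov" (degrees; the focal length in pixels is half the picture's height over the tangent of half this angle, whatever the lens; pixels are square), "cx", "cy" (the principal point, pixels), "eye" and "orientation" of the camera in the world; the wrist camera has in their place "T_tool_cam" (4x4, takes a point from camera to tool coordinates, whose origin is the TCP and whose axes are the flange's). Camera axes: x right, y down, z forward; pixel columns grow to the right and rows downward; lengths in m; the calibration is good to about 2 mm. A picture is of the moment at which its call begins: read the wrist's pose just before it. There is no depth.
- hand_in(): hands the job in, once; it reports no verdict.
The state is a dict: "time_s": time; "q": joint angles; "dq": joint speeds; "joint_efforts": joint torques, N m; "eef_pos": TCP position; "eef_rot": TCP orientation; "wrist_force": force on the tool from outside, world axes, zero at the start; "torque": the same for the moment, N m; "opening": opening from 0.0 (shut) to 1.0 (fully open).
Only numpy, scipy, OpenCV 4.12 (cv2) and the standard library are available. Lean on these libraries where they do the work, as an engineer would, in place of code of your own. Each camera call takes 0.05 s, during which the arm holds its last target.

### The job

One of the three look-alike canisters in the stand is filled and much heavier than the two empty ones: find it by lifting them, leaving the empty ones standing in the stand's slots. Set the filled canister down on the bench, take it again by its broad sides and lower it, without dropping it, until it stands upright on the dock's bed between the two end plates. Then press the dock's sprung lever down until its catch holds it, and let go; leave the other things on the bench alone.

Things in the scene. Friction and masses are not known exactly. Their poses are not given: they have to be found in the camera images.
- dock: grey base plate, 10 thick, x -88 to +82, y -48 to +138, fixed; place and yaw vary. Origin at bench level under the bed's centre; x from front to rear end plate, y from bed to lever. End plates: aluminium, 8 thick, 52 wide, top z 82, at x -40.5 and +40.5, 73 clear between. Bed open at both y sides. Fingers on a canister's narrow ends would not fit between the end plates.
- bed (a point): centre of the bed's upper face (rubber pad 66 x 50), 12.5 above the bench; axes as the dock's. The canister stands here with its x axis, either way round, along the dock's x.
- lever (a joint): clamp lever: 0 = sprung up at rest, grows as pressed. At 0.60 (arm level) a catch snaps over it, but only if pressed past 0.61; hard stop 0.64. Caught it stays at 0.58 to 0.60, else springs back to 0. Pressing the pad takes about 6 N at first, 8 to 11 N round the catch, then a sharp rise at the stop.
- lever_pad (a point): centre of the top face of the lever's black press pad (42 along the arm x 36 wide x 11 thick), 135 from the shaft axis, at dock y 108. At rest about dock x -46, z 121; caught at dock x -73, z 46; between these it moves on an arc about the shaft.
- shaft (a point): the lever's pivot axis at dock x 62, y 0, z 40; it runs along the dock's y. A hook on it, behind the rear end plate (top z 115 at rest), clears the bed while the lever is up; as the lever goes down it swings forward over the rear 15 of the canister's top and ends about 2 above it.
- catch (a point): the dark sprung catch on the +y side of the lever's arm, about 55 nearer the shaft than the caught pad, top about z 60; this point is its pivot. It works by itself: keep off it.
- stand: grey stand, 64 (x) x 162 (y), fixed; place and yaw vary; origin at bench level under its centre. Floor 8 thick; four dividers 6 thick, 60 long in x, top z 86, make three slots 46 wide at y -52, 0, +52, open at both x ends. Canisters stand in them, x along the stand's x, tops at z 84, so here they can be gripped only by their narrow ends.
- canister_1: white block-shaped canister in one of the stand's slots (which one changes), 64 (x, between its narrow ends) x 40 (y, between its broad sides) x 76 tall, flat faces; origin at the centre of its underside. The three look alike; the filled one weighs about 500 g, the two empty ones about 180 g (up to 10 % off); only lifting tells them apart.
- canister_2: white block-shaped canister in one of the stand's slots (which one changes), 64 (x, between its narrow ends) x 40 (y, between its broad sides) x 76 tall, flat faces; origin at the centre of its underside. The three look alike; the filled one weighs about 500 g, the two empty ones about 180 g (up to 10 % off); only lifting tells them apart.
- canister_3: white block-shaped canister in one of the stand's slots (which one changes), 64 (x, between its narrow ends) x 40 (y, between its broad sides) x 76 tall, flat faces; origin at the centre of its underside. The three look alike; the filled one weighs about 500 g, the two empty ones about 180 g (up to 10 % off); only lifting tells them apart.
- timer: small white bench timer, 52 x 66 x 24, on the bench; bystander, leave alone
- amber_bottle: amber dropper bottle, 52 across, 132 tall; bystander, leave alone
- beaker: clear beaker, 69 across, 92 tall; bystander, leave alone
- wash_bottle: white wash bottle with a red cap and bent jet, 178 tall; bystander, leave alone
Not all that is in view belongs to the job. What is shaped like the canister_3 but red is not meant.

How it is judged:
By the outcome, as a careful person would: the job done as asked, in the order asked, and still so for the second after the job is handed in, with the robot touching nothing.
It also fails if it takes over 72 s, if anything falls off the work surface, if the arm or the gripper's body presses on something with over 40 N, if the wrist force passes 120 N, or if a joint passes its speed limit or range.

## Working session

There is one attempt and no reset: what is moved stays moved. The work goes in short steps, Python scripts to look and compute and a shell command to move; the robot and the scene stay as the last step left them, time stands still between calls to the robot, and variables do not carry over. Pictures are saved under pics/ and viewed, and the job is handed in when it is done.

```bash
ls; mkdir -p pics
python3 - <<'E'
from bench import get_obs,camera,tcp_to_grasp
import cv2,json
print(tcp_to_grasp)
o=get_obs();print(o)
for n in("top","side","wrist"):
    c=camera(n);cv2.imwrite(f"pics/{n}0.png",c["color"][:,:,::-1])
    print(n,{k:v for k,v in c.items() if k!="color"})
E
```

```text
pics
0.0187
{'time_s': 0.0, 'q': array([-1.37628365e+00,  1.81569348e-01,  1.60802417e+00, -2.13112468e-05,
        1.35379877e+00, -2.06300445e-01]), 'dq': array([-0.00039778,  0.00033653,  0.00036918, -0.00162408,  0.00042223,
       -0.00053481]), 'joint_efforts': array([-1.94335407e-03, -4.44874084e+01, -3.51339304e+01, -5.39960238e-04,
        9.21019411e-03,  1.84201940e-05]), 'eef_pos': array([ 0.22424437, -0.52885838,  0.23036043]), 'eef_rot': array([-8.99863012e-04,  9.79984871e-01,  1.99069947e-01, -5.10009206e-06]), 'wrist_force': array([ 0.10711106, -0.54998302,  0.72150274]), 'torque': array([ 0.04852211,  0.04092377, -0.0587637 ]), 'opening': 0.9965972118190655}
top {'vfov': 53.29574325565888, 'cx': 323.4647212354175, 'cy': 204.16013568860643, 'eye': array([ 0.53337835, -0.10633488,  1.44774615]), 'orientation': array([-0.01858165,  0.71522793, -0.69850423,  0.01398447])}
side {'vfov': 45.02834100067558, 'cx': 303.09074320287317, 'cy': 193.08746994637966, 'eye': array([-0.58579722,  0.23339497,  1.29628104]), 'orientation': array([ 0.23654418, -0.55693441,  0.7305923 , -0.31639501])}
wrist {'vfov': 66.55760860770894, 'cx': 320.40684244856953, 'cy': 198.60969409544435, 'T_tool_cam': array([[-6.25884588e-04, -9.62129937e-01, -2.72590523e-01,
         6.91864227e-02],
       [ 9.99999777e-01, -5.39036387e-04, -3.93489117e-04,
        -2.10821297e-04],
       [ 2.31651448e-04, -2.72590709e-01,  9.62130060e-01,
        -1.41500880e-01],
       [ 0.00000000e+00,  0.00000000e+00,  0.00000000e+00,
         1.00000000e+00]])}
```

View pics/top0.png

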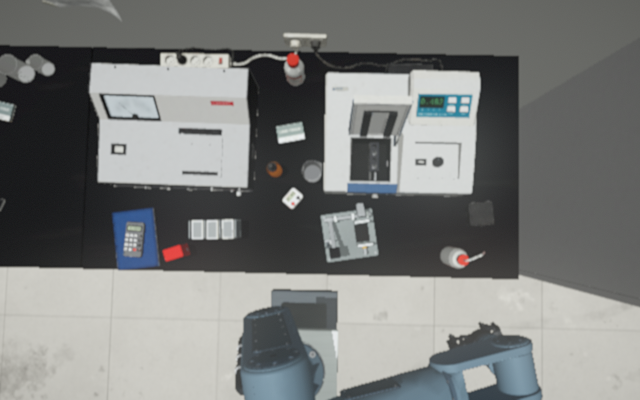

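View pics/side0.png

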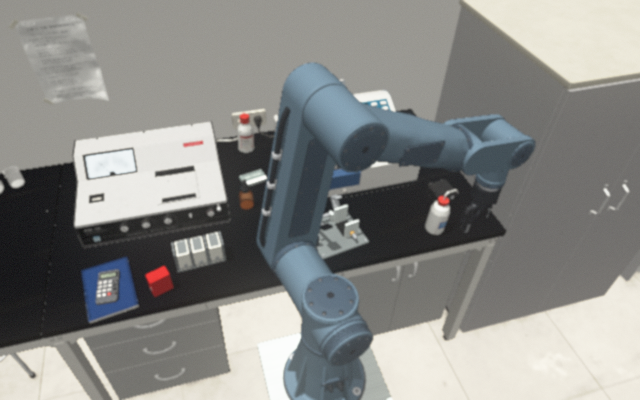

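View pics/wrist0.png

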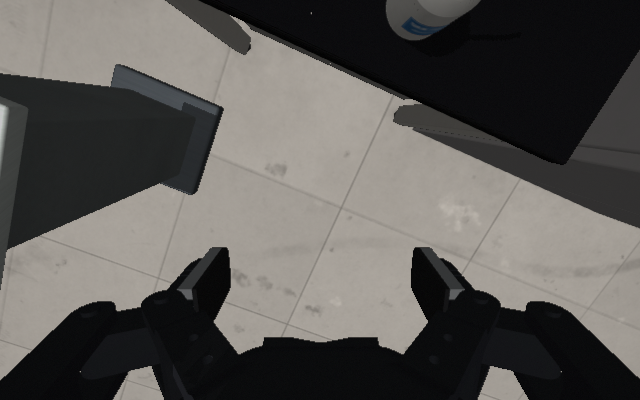

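The top view shows the stand with three white canisters at about (198,229), (213,229) and (230,229). The red decoy is at (176,252), the dock at (349,234) with its lever arm on the left, the timer at (292,198) and the wash bottle at (455,257). Next I'll enlarge and measure.

```bash
cat > h.py <<'E'
import numpy as np,cv2
from scipy.spatial.transform import Rotation as R
from bench import get_obs,camera
def rq(q): return R.from_quat([q[1],q[2],q[3],q[0]]).as_matrix()
class C: pass
def cam(n,save=None):
    o=get_obs(); c=camera(n); k=C(); k.im=c["color"]; k.cx,k.cy=c["cx"],c["cy"]
    k.f=k.im.shape[0]/2/np.tan(np.radians(c["vfov"])/2)
    if n=="wrist":
        T=np.eye(4);T[:3,:3]=rq(o["eef_rot"]);T[:3,3]=o["eef_pos"];T=T@c["T_tool_cam"]
        k.R=T[:3,:3];k.e=T[:3,3]
    else: k.R=rq(c["orientation"]);k.e=np.array(c["eye"])
    if save: cv2.imwrite(save,k.im[:,:,::-1])
    return k
def ray(k,p):
    return k.R@np.array([(p[0]-k.cx)/k.f,(p[1]-k.cy)/k.f,1])
def onz(k,p,z):
    d=ray(k,p); return k.e+d*(z-k.e[2])/d[2]
def proj(k,P):
    v=k.R.T@(np.asarray(P,float)-k.e); return np.array([k.cx+k.f*v[0]/v[2],k.cy+k.f*v[1]/v[2]])
def crop(k,x0,y0,x1,y1,s,fn,pts=()):
    im=cv2.resize(k.im[y0:y1,x0:x1,::-1],None,fx=s,fy=s,interpolation=cv2.INTER_CUBIC)
    for p in pts: cv2.circle(im,(int((p[0]-x0+.5)*s),int((p[1]-y0+.5)*s)),3,(0,0,255),-1)
    cv2.imwrite(fn,im)
E
python3 - <<'E'
from h import *
k=cam("top")
crop(k,150,190,250,265,8,"pics/a1.png")
crop(k,300,190,400,265,8,"pics/a2.png")
for n,p in dict(stand=(214,229),dock=(349,234),c1=(198,229),c3=(230,229),timer=(292,198),wash=(455,257),edge=(300,272),beaker=(312,171),amber=(275,169),red=(176,252)).items(): print(n,onz(k,p,0.08 if n[0] in'sc' else 0.0).round(3))
g=k.im[215:245,180:250].astype(int)
m=((g.min(2)>175)).astype(np.uint8)
n,l,s,c=cv2.connectedComponentsWithStats(m)
for i in range(1,n):
    if s[i,4]>20:
        pts=np.argwhere(l==i)[:,::-1]+[180,215]
        r=cv2.minAreaRect(pts.astype(np.float32)); print(s[i],r, onz(k,r[0],0.084).round(4))
E
```

```text
stand [0.502 0.277 0.08 ]
dock [ 0.494 -0.191  0.   ]
c1 [0.501 0.332 0.08 ]
c3 [0.503 0.222 0.08 ]
timer [0.62  0.019 0.   ]
wash [ 0.42  -0.575  0.   ]
edge [ 0.353 -0.017  0.   ]
beaker [ 0.72  -0.051  0.   ]
amber [0.724 0.084 0.   ]
red [0.414 0.434 0.   ]
[ 12   5  12  19 223] ((197.5, 229.0), (18.0, 11.0), 90.0) [0.5009 0.3322 0.084 ]
[ 26   5  12  19 210] ((211.5, 229.0), (18.0, 11.0), 90.0) [0.5021 0.2842 0.084 ]
[ 42   4  12  20 222] ((227.5, 228.5), (19.0, 11.0), 90.0) [0.5051 0.2295 0.084 ]
```

```bash
ls pics
```

```text
a1.png
a2.png
side0.png
top0.png
wrist0.png
```

View pics/a1.png

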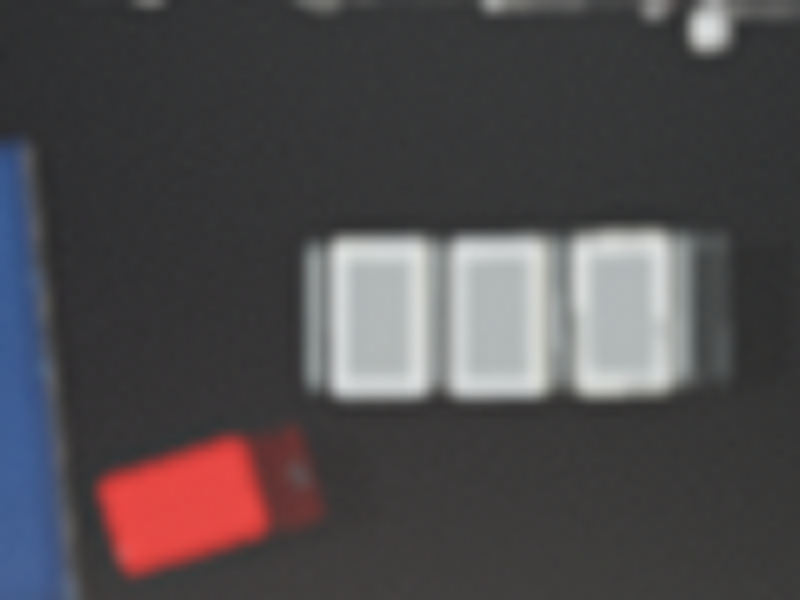

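View pics/a2.png

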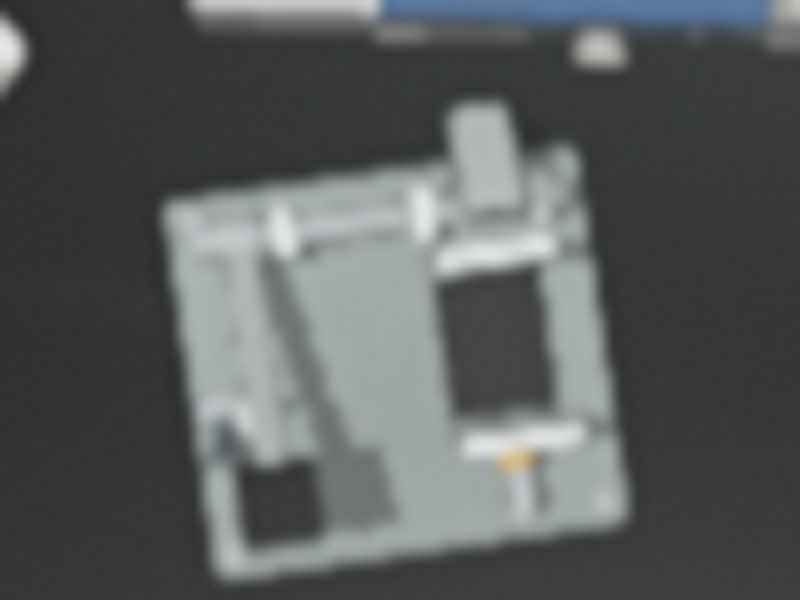

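Candidates for the canister are the white ones at top pixels (198,229), (213,229) and (230,229). The red block at (176,252) is the decoy and is not wanted. The close crop confirms three white canisters in a grey stand. The dock is yawed about +8°, with the lever on its world +y side. I'll move over the dock and stand for closer views.

```bash
python3 -m inch '[{"delta_pos":[3,-2.5,-0.5],"rotation":[0,0,0]},{"delta_pos":[3,-2.5,-0.5],"rotation":[0,0,0]},{"delta_pos":[3,-2.5,-0.5],"rotation":[0,0,0]},{"delta_pos":[3,-2.5,-0.5],"rotation":[0,0,0]},{"delta_pos":[3,-2.5,-0.5],"rotation":[0,0,0]},{"delta_pos":[3,-2.5,-0.5],"rotation":[0,0,0]},{"delta_pos":[3,-2.5,-0.5],"rotation":[0,0,0]},{"delta_pos":[3,-2.5,-0.5],"rotation":[0,0,0]},{"delta_pos":[3,-2.5,-0.5],"rotation":[0,0,0]},{"delta_pos":[3,-2.5,-0.5],"rotation":[0,0,0]}]' 8.5
python3 -m inch '[{"delta_pos":[0,0,0],"rotation":[0,0,-0.147]},{"delta_pos":[0,0,0],"rotation":[0,0,-0.147]},{"delta_pos":[0,0,0],"rotation":[0,0,-0.147]},{"delta_pos":[0,0,0],"rotation":[0,0,-0.147]},{"delta_pos":[0,0,0],"rotation":[0,0,-0.147]},{"delta_pos":[0,0,0],"rotation":[0,0,-0.147]},{"delta_pos":[0,0,0],"rotation":[0,0,-0.147]},{"delta_pos":[0,0,0],"rotation":[0,0,-0.141]},{"delta_pos":[0,0,0],"rotation":[0,0,0]},{"delta_pos":[0,0,0],"rotation":[0,0,0]}]'
python3 - <<'E'
from h import *
o=get_obs();print(o["time_s"],o["eef_pos"],rq(o["eef_rot"]).round(3),o["q"].round(2))
k=cam("wrist","pics/w1.png");np.save("w1.npy",dict(im=k.im,R=k.R,e=k.e,f=k.f,cx=k.cx,cy=k.cy),allow_pickle=True)
cam("side","pics/s1.png")
E
```

```text
time_s: 1.2
eef_pos: [0.4034, -0.1806, 0.2815]
eef_rot: [0.0, 0.98, 0.199, 0.0]
wrist_force: [1.1, -1.3, -0.3]
opening: 0.996
time_s: 2.2
eef_pos: [0.403, -0.1821, 0.2812]
eef_rot: [-0.0, 0.708, 0.706, 0.0]
wrist_force: [-0.2, -0.8, -0.6]
opening: 0.998
2.2 [ 0.40297347 -0.18213753  0.28119922] [[ 0.004  1.    -0.   ]
 [ 1.    -0.004  0.   ]
 [ 0.    -0.    -1.   ]] [-0.69 -0.17  1.86  0.    1.45 -0.69]
```

View pics/w1.png

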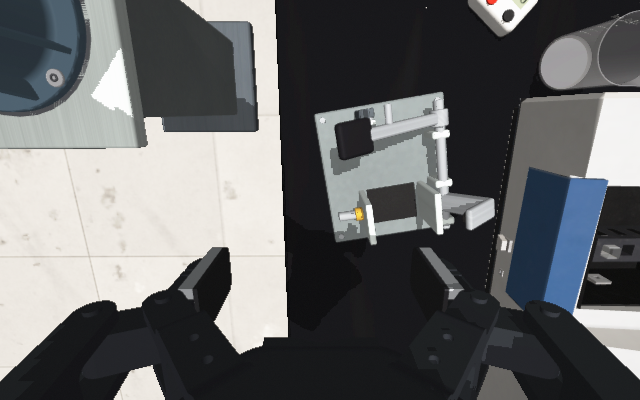

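The wrist picture shows the whole dock. The base corners are at about (315,115), (442,93) and (335,242), the bed pad is at about (394,202), the press pad at (353,140), and the shaft along column 440. The hook is at (468,208).

Run:
```python
from h import *
d=np.load("w1.npy",allow_pickle=True).item(); k=C(); k.__dict__.update(d)
crop(k,300,80,500,250,4,"pics/w1c.png")
```

```text
(no output)
```

View pics/w1c.png

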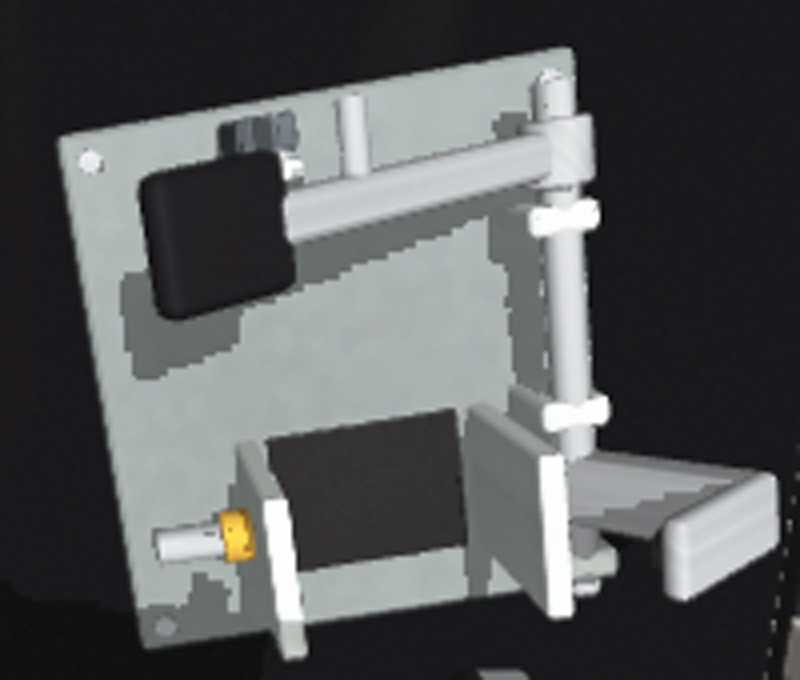

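```bash
cat >> h.py <<'E'
def fit2(L,W):
    L=np.array(L,float);W=np.array(W,float);l0,w0=L.mean(0),W.mean(0)
    a=(L-l0)[:,0]+1j*(L-l0)[:,1]; b=(W-w0)[:,0]+1j*(W-w0)[:,1]
    th=np.angle((np.conj(a)*b).sum()); r=np.array([[np.cos(th),-np.sin(th)],[np.sin(th),np.cos(th)]])
    t=w0-r@l0; return th,t,W-(L@r.T+t)
E
python3 - <<'E'
from h import *
d=np.load("w1.npy",allow_pickle=True).item(); k=C(); k.__dict__.update(d)
f=lambda u,v:(u/4+300-.4,v/4+80-.4)
L=[(-88,138),(-88,-48),(82,138)]; P=[f(58,137),f(145,650),f(574,48)]
W=[onz(k,p,.010)[:2]*1000 for p in P]
L+=[(-33,25),(33,25),(33,-25)];W+=[onz(k,p,.0125)[:2]*1000 for p in (f(267,438),f(456,408),f(468,545))]
th,t,r=fit2(L,W);print(np.degrees(th),t,r.round(1))
Rm=np.array([[np.cos(th),-np.sin(th)],[np.sin(th),np.cos(th)]])
def w(x,y,z): q=Rm@np.array([x,y])+t; return [q[0]/1000,q[1]/1000,z/1000]
pts=[w(-46,108,121),w(-46-21*np.cos(.6),90,110),w(36.5,26,82),w(36.5,-26,82),w(44.5,26,82),w(-36.5,26,82),w(-44.5,-26,82),w(-36.5,-26,82),w(62,0,40),w(-33,-25,12.5)]
crop(k,300,80,500,250,4,"pics/w1d.png",[proj(k,p) for p in pts])
np.save("dock.npy",[th,*t])
for n,q in dict(bed=w(0,0,0),pad=w(-46,108,121),caught=w(-73,108,46)).items(): print(n,np.round(q,4))
E
```

```text
9.330028331253507 [ 503.11483856 -235.68733436] [[ 1.1 -0.9]
 [ 1.   1.3]
 [-1.2 -1.7]
 [-0.   0.9]
 [-0.5  0.5]
 [-0.4 -0. ]]
bed [ 0.5031 -0.2357  0.    ]
pad [ 0.4402 -0.1366  0.121 ]
caught [ 0.4136 -0.141   0.046 ]
```

View pics/w1d.png

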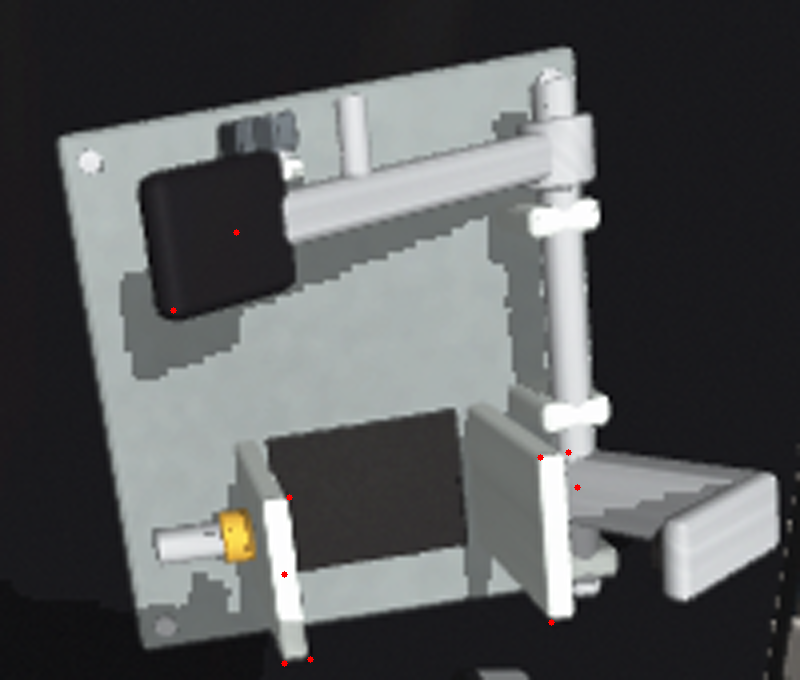

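The dock pose fits within about 1 mm: yaw 9.3°, bed at (0.503,-0.236). Reprojected plates and pad land on the picture. Now to the stand.

```bash
python3 -m inch '[{"delta_pos":[4.4,1,0],"rotation":[0,0,0]},{"delta_pos":[4.4,1,0],"rotation":[0,0,0]},{"delta_pos":[4.4,1,0],"rotation":[0,0,0]},{"delta_pos":[4.4,1,0],"rotation":[0,0,0]},{"delta_pos":[4.4,1,0],"rotation":[0,0,0]},{"delta_pos":[4.4,1,0],"rotation":[0,0,0]},{"delta_pos":[4.4,1,0],"rotation":[0,0,0]},{"delta_pos":[4.4,1,0],"rotation":[0,0,0]},{"delta_pos":[4.4,1,0],"rotation":[0,0,0]},{"delta_pos":[4.4,1,0],"rotation":[0,0,0]}]'
python3 -m inch '[{"delta_pos":[0,0,0],"rotation":[0,0,0]},{"delta_pos":[0,0,0],"rotation":[0,0,0]},{"delta_pos":[0,0,0],"rotation":[0,0,0]}]'
python3 - <<'E'
from h import *
o=get_obs();print(o["time_s"],o["eef_pos"],rq(o["eef_rot"]).round(3),o["q"].round(2))
k=cam("wrist","pics/w2.png");np.save("w2.npy",dict(im=k.im,R=k.R,e=k.e,f=k.f,cx=k.cx,cy=k.cy),allow_pickle=True)
E
```

```text
time_s: 3.3
eef_pos: [0.5032, 0.2598, 0.2813]
eef_rot: [0.0, 0.708, 0.706, 0.0]
wrist_force: [0.4, -1.5, 0.6]
opening: 0.989
time_s: 3.6
eef_pos: [0.5029, 0.2571, 0.2811]
eef_rot: [0.0, 0.708, 0.707, -0.0]
wrist_force: [0.2, 0.3, -0.1]
opening: 0.996
3.6 [0.50288021 0.25707347 0.28107278] [[ 0.001  1.    -0.001]
 [ 1.    -0.001 -0.001]
 [-0.001 -0.001 -1.   ]] [ 0.26  0.12  1.57 -0.    1.45  0.26]
```

View pics/w2.png

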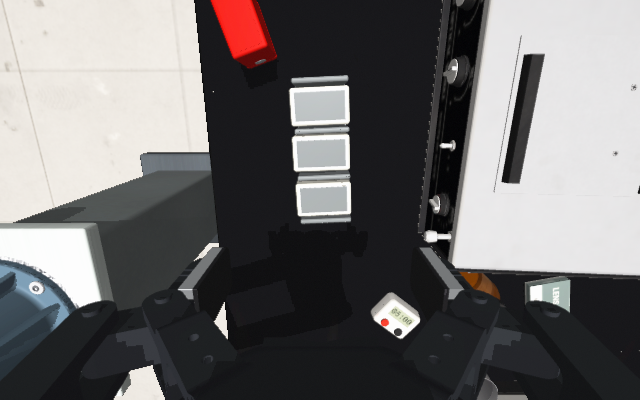

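The canister tops are clear at about (320,105), (322,152) and (324,199), with the red decoy at (245,35). Measuring the tops and dividers.

Run:
```python
from h import *
d=np.load("w2.npy",allow_pickle=True).item(); k=C(); k.__dict__.update(d)
crop(k,270,60,370,235,4,"pics/w2c.png")
m=np.zeros(k.im.shape[:2],np.uint8);m[60:235,275:365]=(k.im[60:235,275:365].min(2)>215)
n,l,s,c=cv2.connectedComponentsWithStats(m)
for i in range(1,n):
    if s[i,4]<60: continue
    cc,_=cv2.findContours((l==i).astype(np.uint8),cv2.RETR_EXTERNAL,cv2.CHAIN_APPROX_NONE)
    b=cv2.boxPoints(cv2.minAreaRect(cc[0]))
    W=np.array([onz(k,p,.084)[:2] for p in b])*1000
    e=W-np.roll(W,1,0); print(s[i],W.mean(0).round(1),np.linalg.norm(e,axis=1).round(1),np.degrees(np.arctan2(e[:,1],e[:,0])).round(1))
```

```text
[290  85  59  41 754] [501.9 333.4] [38.3 61.4 38.2 63.4] [  91.2    2.5  -85.8 -177.5]
[292 135  58  36 664] [503.  283.2] [38.4 61.4 38.3 63.3] [  90.7    2.1  -86.4 -177.9]
[296 182  55  34 575] [506.2 230.3] [38.3 61.7 38.2 63.6] [  91.2    2.6  -86.1 -177.4]
```

View pics/w2c.png

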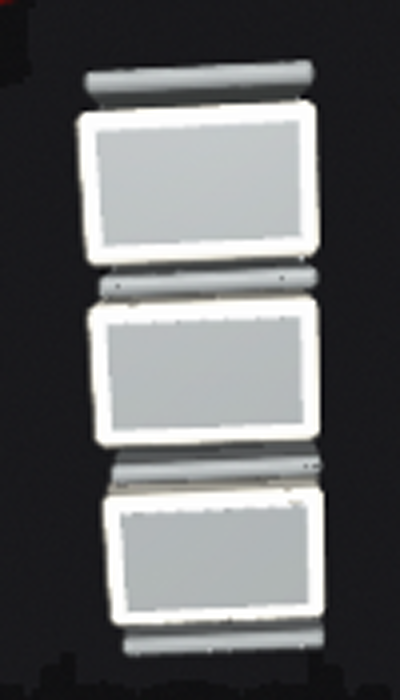

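```bash
python3 -m inch '[{"delta_pos":[0,0,0],"rotation":[0,0,-0.041]},{"delta_pos":[-2.7,0.22,2],"rotation":[0,0,0]},{"delta_pos":[0,0,4],"rotation":[0,0,0]},{"delta_pos":[0,0,4],"rotation":[0,0,0]},{"delta_pos":[0,0,4],"rotation":[0,0,0]},{"delta_pos":[0,0,2],"rotation":[0,0,0]},{"delta_pos":[0,0,0],"rotation":[0,0,0]},{"delta_pos":[0,0,0],"rotation":[0,0,0]},{"delta_pos":[0,0,0],"rotation":[0,0,0]}]'
python3 - <<'E'
from h import *
o=get_obs();print(o["time_s"],o["eef_pos"],rq(o["eef_rot"]).round(3))
k=cam("wrist","pics/w3.png")
E
```

```text
time_s: 4.55
eef_pos: [0.5079, 0.2307, 0.1235]
eef_rot: [0.001, 0.693, 0.721, 0.002]
wrist_force: [0.8, -0.8, 0.4]
opening: 0.996
4.55 [0.50791493 0.23073518 0.12348766] [[-0.04   0.999  0.004]
 [ 0.999  0.04   0.001]
 [ 0.001  0.004 -1.   ]]
```

View pics/w3.png

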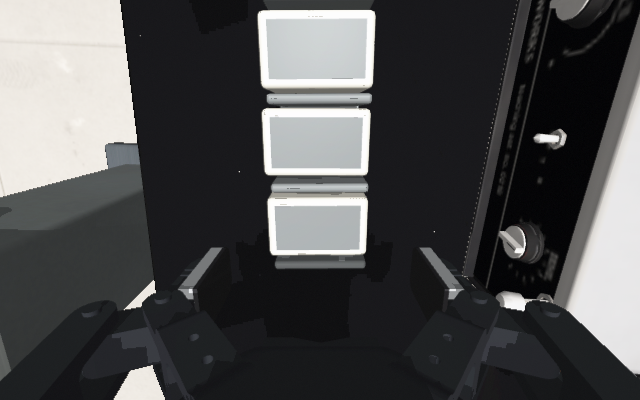

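The nearest canister is centred at (318,226) between the fingers (centre about 320). Descending, gripping and lifting.

```bash
python3 -m inch '[{"delta_pos":[0,-0.1,2.5],"rotation":[0,0,0]},{"delta_pos":[0,0,2.5],"rotation":[0,0,0]},{"delta_pos":[0,0,2],"rotation":[0,0,0]},{"delta_pos":[0,0,1.3],"rotation":[0,0,0]},{"delta_pos":[0,0,0],"rotation":[0,0,0]},{"delta_pos":[0,0,0],"rotation":[0,0,0]}]'
python3 -m inch '[{"delta_pos":[0,0,0],"rotation":[0,0,0]},{"delta_pos":[0,0,0],"rotation":[0,0,0]},{"delta_pos":[0,0,0],"rotation":[0,0,0]},{"delta_pos":[0,0,0],"rotation":[0,0,0]},{"delta_pos":[0,0,0],"rotation":[0,0,0]},{"delta_pos":[0,0,0],"rotation":[0,0,0]},{"delta_pos":[0,0,0],"rotation":[0,0,0]}]' 5.5
python3 -m inch '[{"delta_pos":[0,0,-0.7],"rotation":[0,0,0]},{"delta_pos":[0,0,-0.7],"rotation":[0,0,0]},{"delta_pos":[0,0,-0.6],"rotation":[0,0,0]},{"delta_pos":[0,0,0],"rotation":[0,0,0]},{"delta_pos":[0,0,0],"rotation":[0,0,0]},{"delta_pos":[0,0,0],"rotation":[0,0,0]},{"delta_pos":[0,0,0],"rotation":[0,0,0]}]'
python3 -m inch '[{"delta_pos":[0,0,0],"rotation":[0,0,0]}]'
python3 -m inch '[{"delta_pos":[0,0,0],"rotation":[0,0,0]}]'
python3 - <<'E'
from h import *
k=cam("wrist","pics/w4.png"); print(get_obs()["wrist_force"],get_obs()["joint_efforts"])
E
```

```text
time_s: 5.2
eef_pos: [0.5062, 0.2311, 0.0393]
eef_rot: [0.0, 0.692, 0.721, 0.001]
wrist_force: [-0.6, -0.0, -0.4]
opening: 0.993
time_s: 5.9
eef_pos: [0.5067, 0.2312, 0.0399]
eef_rot: [0.001, 0.692, 0.721, 0.001]
wrist_force: [-0.0, -0.0, 6.9]
opening: 0.741
time_s: 6.6
eef_pos: [0.505, 0.2308, 0.0579]
eef_rot: [-0.0, 0.692, 0.721, -0.0]
wrist_force: [0.4, -0.4, -1.2]
opening: 0.745
time_s: 6.7
eef_pos: [0.5052, 0.2308, 0.058]
eef_rot: [-0.0, 0.692, 0.721, -0.0]
wrist_force: [0.6, 0.2, -1.5]
opening: 0.747
time_s: 6.8
eef_pos: [0.5052, 0.2308, 0.0581]
eef_rot: [-0.0, 0.692, 0.721, -0.0]
wrist_force: [0.3, 0.3, -1.1]
opening: 0.739
[-1.49223018 -0.43765639 -0.76032405] [ 4.81001189e-04 -4.72930884e+01 -2.89089972e+01 -3.39456928e-03
  4.29952866e-03 -8.94857180e-05]
```

View pics/w4.png

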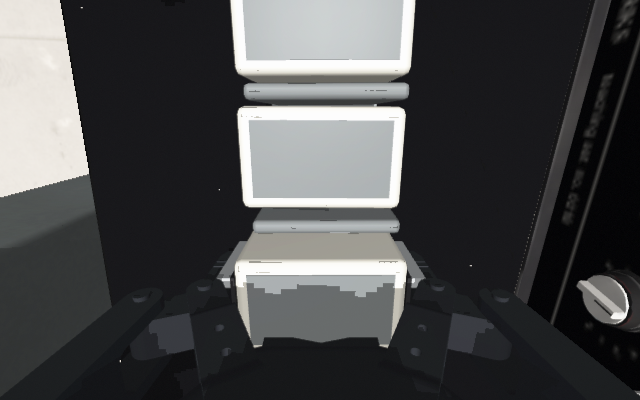

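The first canister lifted cleanly and reads about 1.2 N, so it is empty. Put it back and go to the middle one.

```bash
python3 -m inch '[{"delta_pos":[0,0,0.6],"rotation":[0,0,0]},{"delta_pos":[0,0,0.6],"rotation":[0,0,0]},{"delta_pos":[0,0,0.5],"rotation":[0,0,0]},{"delta_pos":[0,0,0.2],"rotation":[0,0,0]},{"delta_pos":[0,0,0],"rotation":[0,0,0]},{"delta_pos":[0,0,0],"rotation":[0,0,0]}]'
python3 -m inch '[{"delta_pos":[0,0,0],"rotation":[0,0,0]},{"delta_pos":[0,0,0],"rotation":[0,0,0]},{"delta_pos":[0,0,0],"rotation":[0,0,0]},{"delta_pos":[0,0,0],"rotation":[0,0,0]}]' 8.5
python3 -m inch '[{"delta_pos":[0,0,-2],"rotation":[0,0,0]},{"delta_pos":[0,0,-3],"rotation":[0,0,0]},{"delta_pos":[0,0,-3],"rotation":[0,0,0]},{"delta_pos":[2.6,0,0],"rotation":[0,0,0]},{"delta_pos":[2.6,-0.1,0],"rotation":[0,0,0]},{"delta_pos":[0,0,0],"rotation":[0,0,0]},{"delta_pos":[0,0,0],"rotation":[0,0,0]}]'
python3 - <<'E'
from h import *
k=cam("wrist","pics/w5.png"); o=get_obs();print(o["eef_pos"],o["opening"],o["wrist_force"])
E
```

```text
time_s: 7.45
eef_pos: [0.5051, 0.2308, 0.04]
eef_rot: [-0.0, 0.692, 0.722, -0.0]
wrist_force: [-4.9, -0.8, 9.7]
opening: 0.743
time_s: 7.85
eef_pos: [0.5053, 0.2308, 0.0391]
eef_rot: [-0.0, 0.692, 0.721, -0.0]
wrist_force: [-0.1, -0.9, -0.6]
opening: 0.996
time_s: 8.55
eef_pos: [0.5018, 0.2829, 0.1189]
eef_rot: [-0.0, 0.692, 0.722, -0.0]
wrist_force: [-0.2, 0.1, 0.1]
opening: 0.995
[0.50193469 0.28235906 0.11888033] 0.9930220431555736 [-0.19209141  0.07695416 -0.4145467 ]
```

View pics/w5.png

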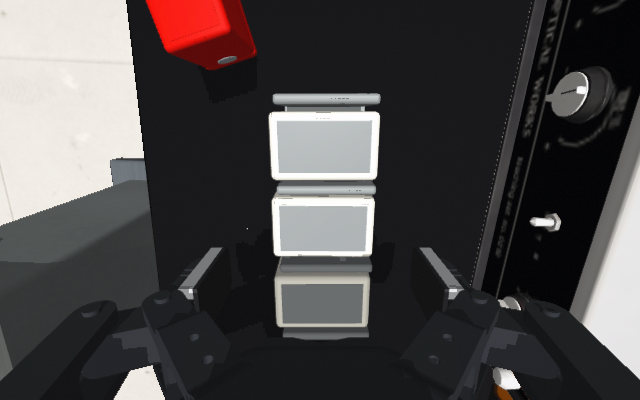

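The first canister stands back in its slot at (322,303), and the middle one is centred at (323,226). Descending on it.

```bash
python3 -m inch '[{"delta_pos":[0,0.1,2.5],"rotation":[0,0,0]},{"delta_pos":[0,0,2.5],"rotation":[0,0,0]},{"delta_pos":[0,0,1.9],"rotation":[0,0,0]},{"delta_pos":[0,0,1],"rotation":[0,0,0]},{"delta_pos":[0,0,0],"rotation":[0,0,0]},{"delta_pos":[0,0,0],"rotation":[0,0,0]}]'
python3 -m inch '[{"delta_pos":[0,0,0],"rotation":[0,0,0]},{"delta_pos":[0,0,0],"rotation":[0,0,0]},{"delta_pos":[0,0,0],"rotation":[0,0,0]},{"delta_pos":[0,0,0],"rotation":[0,0,0]},{"delta_pos":[0,0,0],"rotation":[0,0,0]},{"delta_pos":[0,0,0],"rotation":[0,0,0]},{"delta_pos":[0,0,0],"rotation":[0,0,0]}]' 5.5
python3 -m inch '[{"delta_pos":[0,0,-0.7],"rotation":[0,0,0]},{"delta_pos":[0,0,-0.7],"rotation":[0,0,0]},{"delta_pos":[0,0,-0.6],"rotation":[0,0,0]},{"delta_pos":[0,0,0],"rotation":[0,0,0]},{"delta_pos":[0,0,0],"rotation":[0,0,0]},{"delta_pos":[0,0,0],"rotation":[0,0,0]},{"delta_pos":[0,0,0],"rotation":[0,0,0]}]'
python3 -m inch '[{"delta_pos":[0,0,0],"rotation":[0,0,0]}]'
python3 -m inch '[{"delta_pos":[0,0,0],"rotation":[0,0,0]}]'
```

```text
time_s: 9.2
eef_pos: [0.5038, 0.2825, 0.0408]
eef_rot: [0.0, 0.693, 0.721, 0.0]
wrist_force: [0.2, -0.1, 0.7]
opening: 0.998
time_s: 9.9
eef_pos: [0.5042, 0.2831, 0.0418]
eef_rot: [0.001, 0.692, 0.722, 0.001]
wrist_force: [-0.6, -1.4, 7.2]
opening: 0.742
time_s: 10.6
eef_pos: [0.5029, 0.2827, 0.0599]
eef_rot: [-0.0, 0.692, 0.721, -0.0]
wrist_force: [-0.0, -1.6, -4.9]
opening: 0.743
time_s: 10.7
eef_pos: [0.503, 0.2828, 0.06]
eef_rot: [-0.0, 0.692, 0.721, -0.0]
wrist_force: [0.2, 0.3, -4.1]
opening: 0.741
time_s: 10.8
eef_pos: [0.5031, 0.2828, 0.0601]
eef_rot: [-0.0, 0.692, 0.721, -0.0]
wrist_force: [0.0, -0.5, -3.8]
opening: 0.738
```

The middle canister reads about 4.2 N, so it is the filled one. I'll raise it clear and carry it to the open bench at about (0.47, 0.07).

```bash
python3 -m inch '[{"delta_pos":[0,0,-1.5],"rotation":[0,0,0]},{"delta_pos":[0,0,-2.5],"rotation":[0,0,0]},{"delta_pos":[0,0,-2.5],"rotation":[0,0,0]},{"delta_pos":[0,0,-2],"rotation":[0,0,0]},{"delta_pos":[0,0,-1.5],"rotation":[0,0,0]},{"delta_pos":[-1.5,-0.3,0],"rotation":[0,0,0]},{"delta_pos":[-2.5,-0.5,0],"rotation":[0,0,0]},{"delta_pos":[-2.5,-0.5,0],"rotation":[0,0,0]},{"delta_pos":[-2.5,-0.5,0],"rotation":[0,0,0]},{"delta_pos":[-2.5,-0.5,0],"rotation":[0,0,0]}]'
python3 -m inch '[{"delta_pos":[-2.5,-0.5,0],"rotation":[0,0,0]},{"delta_pos":[-2.5,-0.5,0],"rotation":[0,0,0]},{"delta_pos":[-2.5,-0.5,0],"rotation":[0,0,0]},{"delta_pos":[-2.1,-0.4,0],"rotation":[0,0,0]},{"delta_pos":[0,0,2],"rotation":[0,0,0]},{"delta_pos":[0,0,2.5],"rotation":[0,0,0]},{"delta_pos":[0,0,2.5],"rotation":[0,0,0]},{"delta_pos":[0,0,2],"rotation":[0,0,0]},{"delta_pos":[0,0,1.5],"rotation":[0,0,0]},{"delta_pos":[0,0,0],"rotation":[0,0,0]}]'
python3 - <<'E'
from h import *
k=cam("wrist","pics/w6.png"); o=get_obs();print(o["time_s"],o["eef_pos"],o["opening"],o["wrist_force"])
cam("side","pics/s6.png")
E
```

```text
time_s: 11.8
eef_pos: [0.4836, 0.1652, 0.1594]
eef_rot: [-0.0, 0.692, 0.721, -0.001]
wrist_force: [0.5, -0.9, -4.5]
opening: 0.74
time_s: 12.8
eef_pos: [0.4668, 0.0699, 0.0527]
eef_rot: [-0.002, 0.693, 0.721, -0.002]
wrist_force: [0.2, 0.3, -4.1]
opening: 0.744
12.85 [0.46803799 0.06991395 0.05406006] 0.7403925037188358 [-1.55726016e-03 -4.61229137e-01 -4.50128033e+00]
```

View pics/w6.png

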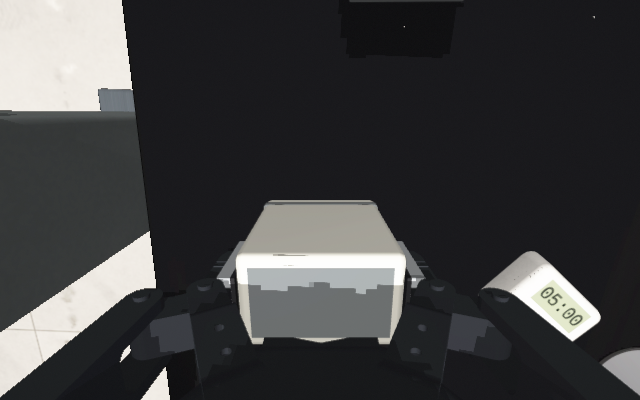

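View pics/s6.png

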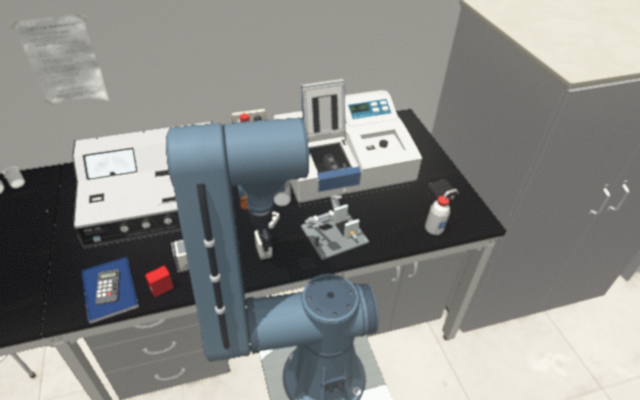

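The canister is held upright at (320,295) and the timer, at (545,300), is well clear. Lowering to the bench.

```bash
python3 -m inch '[{"delta_pos":[0,0,0.8],"rotation":[0,0,0]},{"delta_pos":[0,0,0.6],"rotation":[0,0,0]},{"delta_pos":[0,0,0.3],"rotation":[0,0,0]},{"delta_pos":[0,0,0.2],"rotation":[0,0,0]},{"delta_pos":[0,0,0],"rotation":[0,0,0]},{"delta_pos":[0,0,0],"rotation":[0,0,0]}]'
```

```text
time_s: 13.5
eef_pos: [0.47, 0.0703, 0.0364]
eef_rot: [0.0, 0.692, 0.721, 0.0]
wrist_force: [0.1, -0.1, -4.1]
opening: 0.744
```

```bash
python3 -m inch '[{"delta_pos":[0,0,0.15],"rotation":[0,0,0]},{"delta_pos":[0,0,0.1],"rotation":[0,0,0]},{"delta_pos":[0,0,0],"rotation":[0,0,0]}]'
```

```text
time_s: 13.8
eef_pos: [0.47, 0.0703, 0.0338]
eef_rot: [0.0, 0.692, 0.721, 0.0]
wrist_force: [0.0, -0.6, -4.8]
opening: 0.741
```

```bash
python3 -m inch '[{"delta_pos":[0,0,0.15],"rotation":[0,0,0]},{"delta_pos":[0,0,0.1],"rotation":[0,0,0]},{"delta_pos":[0,0,0],"rotation":[0,0,0]}]'
```

```text
time_s: 14.1
eef_pos: [0.47, 0.0703, 0.0337]
eef_rot: [-0.0, 0.692, 0.722, -0.0]
wrist_force: [-11.9, 0.2, 26.0]
opening: 0.741
```

On the bench (contact force rose to 26 N). Releasing, backing up and turning a quarter turn.

```bash
python3 -m inch '[{"delta_pos":[0,0,-0.2],"rotation":[0,0,0]},{"delta_pos":[0,0,0],"rotation":[0,0,0]},{"delta_pos":[0,0,0],"rotation":[0,0,0]},{"delta_pos":[0,0,0],"rotation":[0,0,0]}]' 8.5
python3 -m inch '[{"delta_pos":[0,0,-1.5],"rotation":[0,0,0]},{"delta_pos":[0,0,-3],"rotation":[0,0,0]},{"delta_pos":[0,0,-3.5],"rotation":[0,0,0]},{"delta_pos":[0,0,-3.5],"rotation":[0,0,0]},{"delta_pos":[0,0,-2.5],"rotation":[0,0,0.143]},{"delta_pos":[0,0,0],"rotation":[0,0,0.143]},{"delta_pos":[0,0,0],"rotation":[0,0,0.143]},{"delta_pos":[0,0,0],"rotation":[0,0,0.143]},{"delta_pos":[0,0,0],"rotation":[0,0,0.143]},{"delta_pos":[0,0,0],"rotation":[0,0,0.143]}]'
python3 -m inch '[{"delta_pos":[0,0,0],"rotation":[0,0,0.143]},{"delta_pos":[0,0,0],"rotation":[0,0,0.143]},{"delta_pos":[0,0,0],"rotation":[0,0,0.143]},{"delta_pos":[0,0,0],"rotation":[0,0,0.143]},{"delta_pos":[0,0,0],"rotation":[0,0,0.141]},{"delta_pos":[0,0,0],"rotation":[0,0,0]},{"delta_pos":[0,0,0],"rotation":[0,0,0]},{"delta_pos":[0,0,0],"rotation":[0,0,0]}]'
python3 - <<'E'
from h import *
k=cam("wrist","pics/w7.png"); o=get_obs();print(o["time_s"],o["eef_pos"],o["q"].round(2),rq(o["eef_rot"]).round(3))
m=(k.im.min(2)>200).astype(np.uint8); m[280:]=0
n,l,s,c=cv2.connectedComponentsWithStats(m)
for i in range(1,n):
    if s[i,4]<300: continue
    cc,_=cv2.findContours((l==i).astype(np.uint8),cv2.RETR_EXTERNAL,cv2.CHAIN_APPROX_NONE)
    b=cv2.boxPoints(cv2.minAreaRect(cc[0]))
    W=np.array([onz(k,p,.076)[:2] for p in b])*1000
    e=W-np.roll(W,1,0); print(s[i],W.mean(0).round(1),np.linalg.norm(e,axis=1).round(1),np.degrees(np.arctan2(e[:,1],e[:,0])).round(1))
E
```

```text
time_s: 14.5
eef_pos: [0.47, 0.0702, 0.0332]
eef_rot: [0.0, 0.692, 0.721, 0.0]
wrist_force: [-0.3, -0.1, -0.4]
opening: 0.992
time_s: 15.5
eef_pos: [0.4698, 0.0703, 0.173]
eef_rot: [-0.0, 0.931, 0.365, -0.0]
wrist_force: [0.4, 0.5, 0.5]
opening: 0.995
time_s: 16.3
eef_pos: [0.4698, 0.0703, 0.1732]
eef_rot: [-0.0, 1.0, 0.022, -0.0]
wrist_force: [0.6, -0.0, 0.2]
opening: 0.994
16.35 [0.46987232 0.07028448 0.17320665] [-0.1   0.02  1.91  0.    1.22  1.43] [[ 0.999  0.043 -0.   ]
 [ 0.043 -0.999  0.   ]
 [-0.    -0.    -1.   ]]
[ 350    0   83   62 2566] [603.7  28.1] [38.6 48.1 37.  49.3] [  54.5  -41.5 -123.4  140.5]
[ 539   98  101   75 1762] [ 530.  -133.5] [56.9 74.4 58.1 79.4] [  13.5  -87.5 -161.6   92.5]
[  81  106   65   84 1457] [504.1 233.3] [70.4 39.6 69.3 43. ] [  -0.2  -79.  -177.5  101.7]
[297 162  49  32 543] [488.6  71. ] [25.2 37.8 25.2 38.9] [   1.3  -87.5 -176.3   92.5]
[   0  270  179   10 1237] [393.5 270.3] [  9.2 155.3   8.9 156.7] [-13.6 -87.5 175.2  92.5]
```

View pics/w7.png

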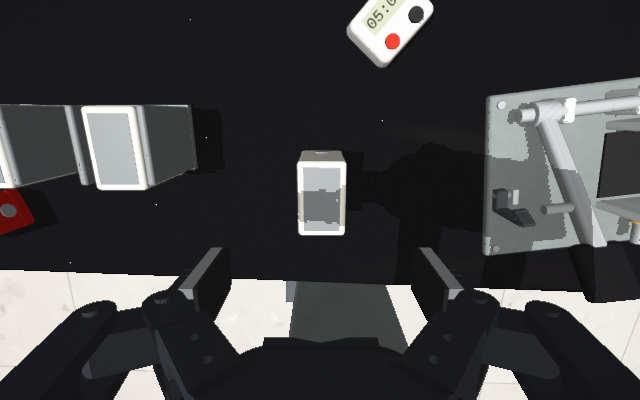

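The canister stands at (322,199), top face rows 162–235. Checking the grasp offset.

Run:
```python
from h import *
k=cam("wrist"); 
P=[(297.5,163),(344,163),(298.5,235),(345.5,235)]
W=np.array([onz(k,p,.076) for p in P])*1000; print(W.round(1),W.mean(0))
crop(k,280,140,370,250,6,"pics/w7c.png",P)
```

```text
[[499.7  89.9  76. ]
 [501.2  53.3  76. ]
 [438.7  87.8  76. ]
 [440.3  48.2  76. ]] [469.98136183  69.8057298   76.        ]
```

View pics/w7c.png

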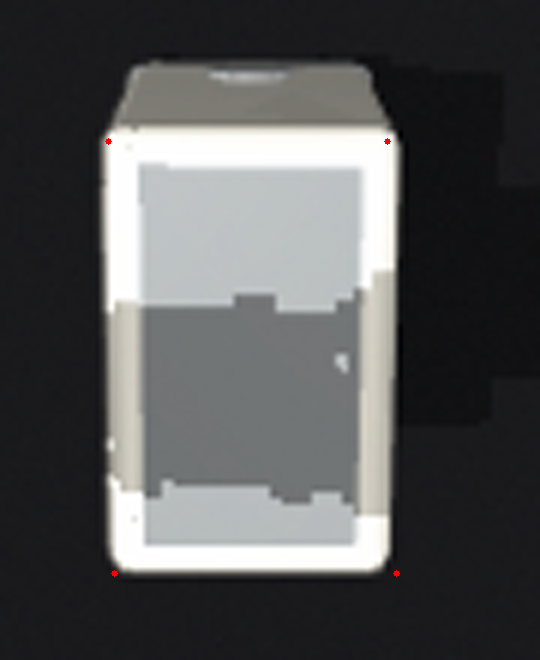

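```bash
python3 -m inch '[{"delta_pos":[0,0,2.5],"rotation":[0,0,0]},{"delta_pos":[0,0,3.5],"rotation":[0,0,0]},{"delta_pos":[0,0,3.5],"rotation":[0,0,0]},{"delta_pos":[0,0,2.5],"rotation":[0,0,0]},{"delta_pos":[0,0,1.4],"rotation":[0,0,0]},{"delta_pos":[0,0,0],"rotation":[0,0,0]}]'
python3 -m inch '[{"delta_pos":[0,0,0],"rotation":[0,0,0]},{"delta_pos":[0,0,0],"rotation":[0,0,0]},{"delta_pos":[0,0,0],"rotation":[0,0,0]},{"delta_pos":[0,0,0],"rotation":[0,0,0]},{"delta_pos":[0,0,0],"rotation":[0,0,0]},{"delta_pos":[0,0,0],"rotation":[0,0,0]},{"delta_pos":[0,0,0],"rotation":[0,0,0]},{"delta_pos":[0,0,0],"rotation":[0,0,0]}]' 3.0
python3 -m inch '[{"delta_pos":[0,0,-0.7],"rotation":[0,0,0]},{"delta_pos":[0,0,-0.7],"rotation":[0,0,0]},{"delta_pos":[0,0,-0.6],"rotation":[0,0,0]},{"delta_pos":[0,0,0],"rotation":[0,0,0]},{"delta_pos":[0,0,0],"rotation":[0,0,0]},{"delta_pos":[0,0,0],"rotation":[0,0,0]}]'
python3 - <<'E'
from h import *
k=cam("wrist","pics/w8.png"); o=get_obs();print(o["time_s"],o["eef_pos"],o["wrist_force"],rq(o["eef_rot"]).round(3))
E
```

```text
time_s: 17.0
eef_pos: [0.4679, 0.0704, 0.0372]
eef_rot: [-0.0, 1.0, 0.021, -0.002]
wrist_force: [0.3, 0.5, 0.2]
opening: 0.997
time_s: 17.8
eef_pos: [0.4709, 0.0701, 0.0406]
eef_rot: [0.0, 1.0, 0.02, 0.001]
wrist_force: [-1.9, -0.8, 6.5]
opening: 0.463
time_s: 18.4
eef_pos: [0.4696, 0.0703, 0.059]
eef_rot: [-0.0, 1.0, 0.02, -0.0]
wrist_force: [-0.5, 0.3, -4.7]
opening: 0.461
18.45 [0.46953802 0.07031616 0.05896051] [ 0.43274971  0.11202893 -5.23222128] [[ 0.999  0.041 -0.001]
 [ 0.041 -0.999  0.   ]
 [-0.001 -0.    -1.   ]]
```

View pics/w8.png

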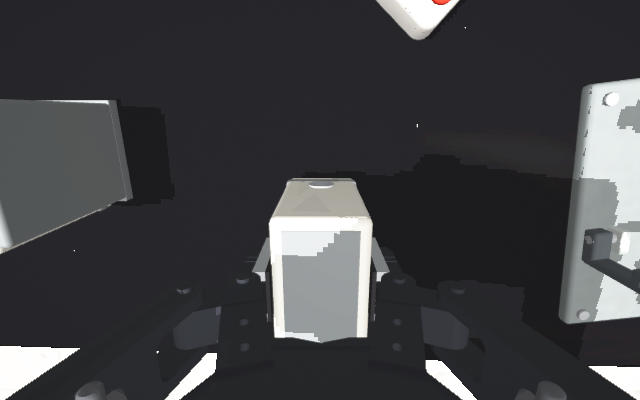

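Gripped by the broad sides (about 5 N, so still the filled one). Raise it and carry it over the bed, above the lever.

```bash
python3 -m inch '[{"delta_pos":[0,0,-2],"rotation":[0,0,0]},{"delta_pos":[0,0,-3],"rotation":[0,0,0]},{"delta_pos":[0,0,-3.5],"rotation":[0,0,0]},{"delta_pos":[0,0,-3.5],"rotation":[0,0,0]},{"delta_pos":[0,0,-2],"rotation":[0,0,0]},{"delta_pos":[0.1,1.5,0],"rotation":[0,0,0]},{"delta_pos":[0.2,3,0],"rotation":[0,0,0]},{"delta_pos":[0.2,3,0],"rotation":[0,0,0]},{"delta_pos":[0.2,3,0],"rotation":[0,0,0]},{"delta_pos":[0.2,3,0],"rotation":[0,0,0]}]'
python3 -m inch '[{"delta_pos":[0.2,3,0],"rotation":[0,0,0]},{"delta_pos":[0.2,3,0],"rotation":[0,0,0]},{"delta_pos":[0.2,3,0],"rotation":[0,0,0]},{"delta_pos":[0.2,3,0],"rotation":[0,0,0]},{"delta_pos":[0.2,3,0],"rotation":[0,0,0]},{"delta_pos":[0.2,2.2,0],"rotation":[0,0,-0.061]},{"delta_pos":[0,0,0],"rotation":[0,0,-0.061]},{"delta_pos":[0,0,0],"rotation":[0,0,0]},{"delta_pos":[0,0,0],"rotation":[0,0,0]}]'
cat > chk.py <<'E'
import sys
from h import *
k=cam("wrist",sys.argv[1]); o=get_obs();print(o["time_s"],o["eef_pos"].round(4),o["wrist_force"].round(1),o["opening"])
M=rq(o["eef_rot"]); print("yaw",np.degrees(np.arctan2(M[1,0],M[0,0])).round(2),M[:,2].round(3))
th,tx,ty=np.load("dock.npy"); Rm=np.array([[np.cos(th),-np.sin(th)],[np.sin(th),np.cos(th)]])
print("tcp in dock mm",(Rm.T@(o["eef_pos"][:2]*1000-[tx,ty])).round(1),"dock yaw",np.degrees(th).round(2))
E
python3 chk.py pics/w9.png
```

```text
time_s: 19.45
eef_pos: [0.484, -0.0652, 0.1988]
eef_rot: [-0.0, 1.0, 0.02, -0.0]
wrist_force: [1.2, 0.5, -4.7]
opening: 0.459
time_s: 20.35
eef_pos: [0.503, -0.2352, 0.1986]
eef_rot: [-0.001, 0.997, 0.081, -0.0]
wrist_force: [-0.1, -0.3, -5.0]
opening: 0.457
20.4 [ 0.5031 -0.235   0.1988] [ 0.4 -0.5 -4.9] 0.4613448507751122
yaw 9.27 [-0.001  0.001 -1.   ]
tcp in dock mm [0.1 0.7] dock yaw 9.33
```

View pics/w9.png

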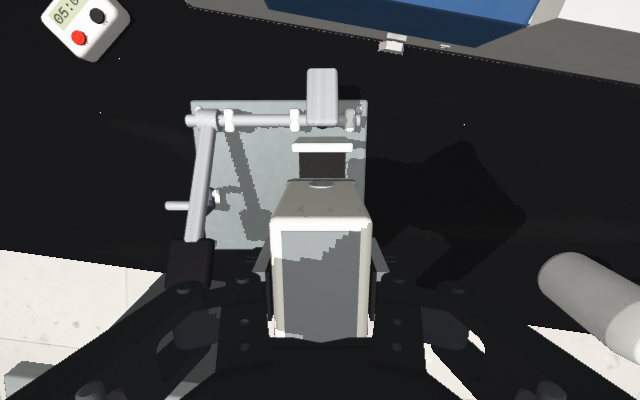

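The rear plate's top is at (322,148), square with the canister; the lever arm is left at (205,180), and both are clear. Checking the plate position from this view.

Run:
```python
from h import *
k=cam("wrist")
crop(k,280,130,370,230,6,"pics/w9c.png")
th,tx,ty=np.load("dock.npy"); Rm=np.array([[np.cos(th),-np.sin(th)],[np.sin(th),np.cos(th)]])
m=(k.im.min(2)>225).astype(np.uint8)
n,l,s,c=cv2.connectedComponentsWithStats(m)
i=l[147,322];x,y,w,h,a=s[i];print(s[i])
for p in((x-.5,y-.5),(x+w-.5,y-.5),(x-.5,y+h-.5),(x+w-.5,y+h-.5)): print((Rm.T@(onz(k,p,.082)[:2]*1000-[tx,ty])).round(1))
# canister bottom rear edge
```

```text
[292 144  61   8 477]
[44.  25.3]
[ 44.  -25.9]
[37.4 25.5]
[ 37.3 -26. ]
```

View pics/w9c.png

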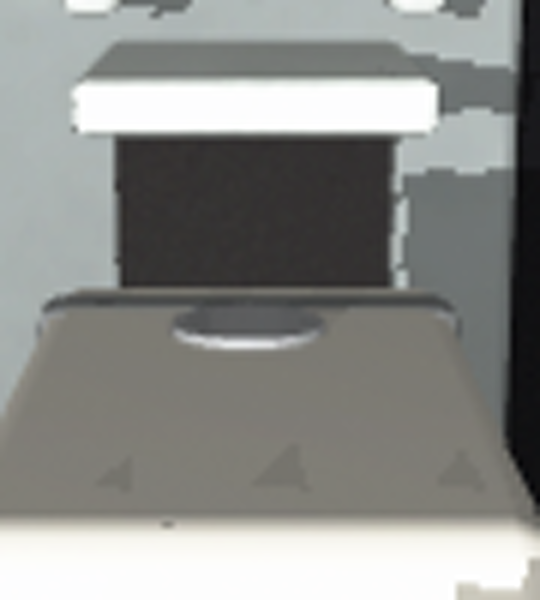

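```bash
python3 - <<'E'
from h import *
k=cam("wrist")
th,tx,ty=np.load("dock.npy"); Rm=np.array([[np.cos(th),-np.sin(th)],[np.sin(th),np.cos(th)]])
for p,z in(((321,178.8),.1588),((321,217),.2348)): print((Rm.T@(onz(k,p,z)[:2]*1000-[tx,ty])).round(1))
E
python3 -m inch '[{"delta_pos":[0,0.05,2],"rotation":[0,0,0]},{"delta_pos":[0,0,2.5],"rotation":[0,0,0]},{"delta_pos":[0,0,1.5],"rotation":[0,0,0]},{"delta_pos":[0,0,0],"rotation":[0,0,0]},{"delta_pos":[0,0,0],"rotation":[0,0,0]}]'
python3 chk.py pics/w10.png
```

```text
[30.4  0.6]
[32.5  0.7]
time_s: 21.0
eef_pos: [0.5037, -0.236, 0.1396]
eef_rot: [-0.0, 0.997, 0.081, -0.0]
wrist_force: [0.0, -0.3, -4.5]
opening: 0.462
21.05 [ 0.5042 -0.2364  0.1403] [-0.1 -0.6 -4. ] 0.462653304111796
yaw 9.34 [ 0.001 -0.001 -1.   ]
tcp in dock mm [ 0.9 -0.9] dock yaw 9.33
```

View pics/w10.png

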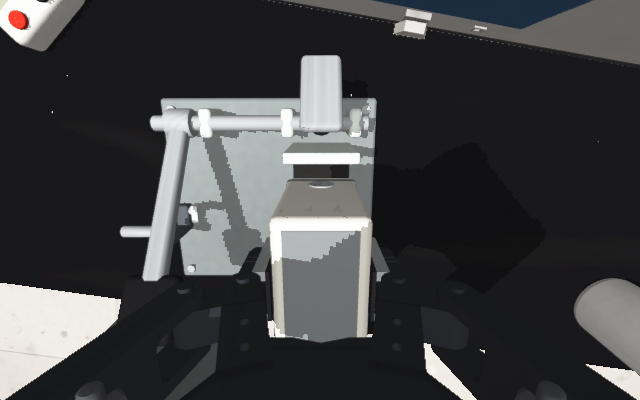

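Still centred (rear face about 31–32 mm against 36.5 available). Lowering between the plates.

```bash
python3 -m inch '[{"delta_pos":[0,0,1.5],"rotation":[0,0,0]},{"delta_pos":[0,0,2],"rotation":[0,0,0]},{"delta_pos":[0,0,1.5],"rotation":[0,0,0]},{"delta_pos":[0,0,1],"rotation":[0,0,0]},{"delta_pos":[0,0,0],"rotation":[0,0,0]},{"delta_pos":[0,0,0],"rotation":[0,0,0]}]'
python3 -m inch '[{"delta_pos":[0,0,0.8],"rotation":[0,0,0]},{"delta_pos":[0,0,0.6],"rotation":[0,0,0]},{"delta_pos":[0,0,0.3],"rotation":[0,0,0]},{"delta_pos":[0,0,0.2],"rotation":[0,0,0]},{"delta_pos":[0,0,0.2],"rotation":[0,0,0]},{"delta_pos":[0,0,0],"rotation":[0,0,0]}]'
python3 chk.py pics/w11.png
```

```text
time_s: 21.65
eef_pos: [0.5037, -0.2362, 0.0794]
eef_rot: [0.0, 0.997, 0.081, 0.0]
wrist_force: [-0.0, -0.1, -3.7]
opening: 0.462
time_s: 22.25
eef_pos: [0.5034, -0.236, 0.0581]
eef_rot: [-0.0, 0.997, 0.081, -0.0]
wrist_force: [0.3, -0.3, -4.5]
opening: 0.46
22.3 [ 0.5035 -0.2361  0.0582] [-0.3 -0.4 -4. ] 0.46081713758146203
yaw 9.33 [-0.  0. -1.]
tcp in dock mm [ 0.3 -0.5] dock yaw 9.33
```

View pics/w11.png

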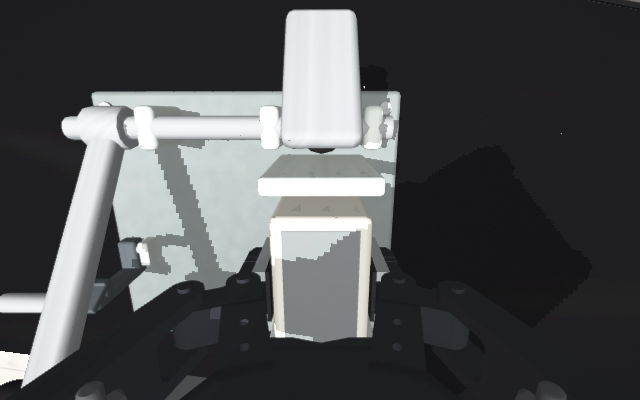

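The canister is between the plates with no contact and about 5 mm to go.

```bash
python3 -m inch '[{"delta_pos":[0,0,0.15],"rotation":[0,0,0]},{"delta_pos":[0,0,0.15],"rotation":[0,0,0]},{"delta_pos":[0,0,0],"rotation":[0,0,0]}]'
python3 -m inch '[{"delta_pos":[0,0,0.1],"rotation":[0,0,0]},{"delta_pos":[0,0,0],"rotation":[0,0,0]}]'
```

```text
time_s: 22.6
eef_pos: [0.5034, -0.236, 0.0551]
eef_rot: [-0.0, 0.997, 0.081, -0.0]
wrist_force: [-0.7, -0.2, -3.7]
opening: 0.46
time_s: 22.8
eef_pos: [0.5034, -0.2361, 0.0542]
eef_rot: [-0.0, 0.997, 0.081, -0.0]
wrist_force: [-0.5, -0.0, -5.5]
opening: 0.459
```

```bash
python3 -m inch '[{"delta_pos":[0,0,0.1],"rotation":[0,0,0]},{"delta_pos":[0,0,0],"rotation":[0,0,0]}]'
python3 -m inch '[{"delta_pos":[0,0,0.1],"rotation":[0,0,0]},{"delta_pos":[0,0,0],"rotation":[0,0,0]}]'
```

```text
time_s: 23.0
eef_pos: [0.5035, -0.2362, 0.0533]
eef_rot: [0.0, 0.997, 0.081, 0.0]
wrist_force: [-0.3, 0.4, -5.0]
opening: 0.464
time_s: 23.2
eef_pos: [0.5036, -0.2362, 0.0531]
eef_rot: [0.0, 0.997, 0.081, -0.0]
wrist_force: [-3.0, 0.9, 4.5]
opening: 0.458
```

The canister is seated on the bed (force turned to +4.5 N at TCP height 53 mm, as expected). Release and rise.

```bash
python3 -m inch '[{"delta_pos":[0,0,0],"rotation":[0,0,0]},{"delta_pos":[0,0,0],"rotation":[0,0,0]},{"delta_pos":[0,0,0],"rotation":[0,0,0]},{"delta_pos":[0,0,0],"rotation":[0,0,0]}]' 7.0
python3 -m inch '[{"delta_pos":[0,0,-1],"rotation":[0,0,0]},{"delta_pos":[0,0,-2],"rotation":[0,0,0]},{"delta_pos":[0,0,-3],"rotation":[0,0,0]},{"delta_pos":[0,0,-3.5],"rotation":[0,0,0]},{"delta_pos":[0,0,-3.5],"rotation":[0,0,0]},{"delta_pos":[-1,0,-2.5],"rotation":[0,0,0]},{"delta_pos":[-3,0,-1],"rotation":[0,0,0]},{"delta_pos":[-2,0,0],"rotation":[0,0,0]},{"delta_pos":[0,0,0],"rotation":[0,0,0]},{"delta_pos":[0,0,0],"rotation":[0,0,0]}]'
python3 chk.py pics/w12.png
```

```text
time_s: 23.6
eef_pos: [0.5037, -0.2362, 0.0524]
eef_rot: [0.0, 0.997, 0.081, 0.0]
wrist_force: [-0.4, -0.1, 0.1]
opening: 0.818
time_s: 24.6
eef_pos: [0.4445, -0.246, 0.218]
eef_rot: [0.0, 0.997, 0.081, 0.001]
wrist_force: [0.3, 0.1, 0.1]
opening: 0.824
24.65 [ 0.4448 -0.2459  0.2177] [-0.4  0.9  0.3] 0.8224376445432692
yaw 9.31 [ 0.001 -0.    -1.   ]
tcp in dock mm [-59.2  -0.6] dock yaw 9.33
```

View pics/w12.png

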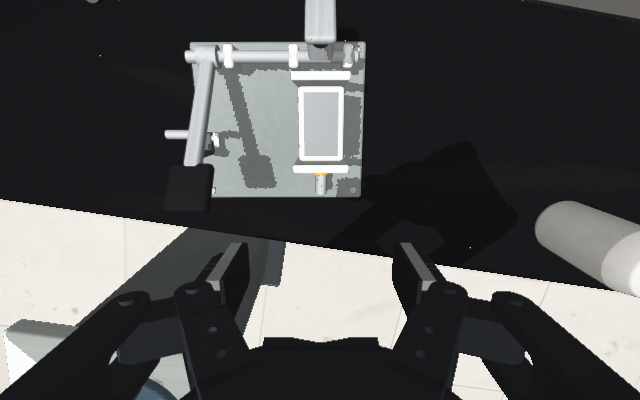

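The canister stands on the bed at (321,123) between both plates. Next the lever: shut the fingers and go above the pad (dock x −42, y 108).

```bash
python3 -m inch '[{"delta_pos":[0.3,-1.8,0],"rotation":[0,0,0]},{"delta_pos":[0.3,-1.8,0],"rotation":[0,0,0]},{"delta_pos":[0.3,-1.8,0],"rotation":[0,0,0]},{"delta_pos":[0.3,-1.8,0],"rotation":[0,0,0]},{"delta_pos":[0.3,-1.8,0],"rotation":[0,0,0]},{"delta_pos":[0.3,-1.86,0],"rotation":[0,0,0]},{"delta_pos":[0,0,2],"rotation":[0,0,0]},{"delta_pos":[0,0,2],"rotation":[0,0,0]},{"delta_pos":[0,0,1.7],"rotation":[0,0,0]},{"delta_pos":[0,0,0],"rotation":[0,0,0]}]' 0
python3 -m inch '[{"delta_pos":[0,0,0],"rotation":[0,0,0]},{"delta_pos":[0,0,0],"rotation":[0,0,0]}]'
python3 chk.py pics/w13.png
```

```text
time_s: 25.65
eef_pos: [0.4429, -0.1331, 0.1579]
eef_rot: [-0.002, 0.997, 0.082, -0.002]
wrist_force: [-0.7, -0.2, -1.0]
opening: -0.003
time_s: 25.85
eef_pos: [0.4451, -0.1355, 0.1613]
eef_rot: [0.0, 0.997, 0.082, 0.001]
wrist_force: [-0.1, -0.5, -0.2]
opening: -0.002
25.9 [ 0.4452 -0.1357  0.1614] [-0.4  0.4 -0.2] -0.003344392743200976
yaw 9.35 [ 0.002 -0.001 -1.   ]
tcp in dock mm [-41. 108.] dock yaw 9.33
```

View pics/w13.png

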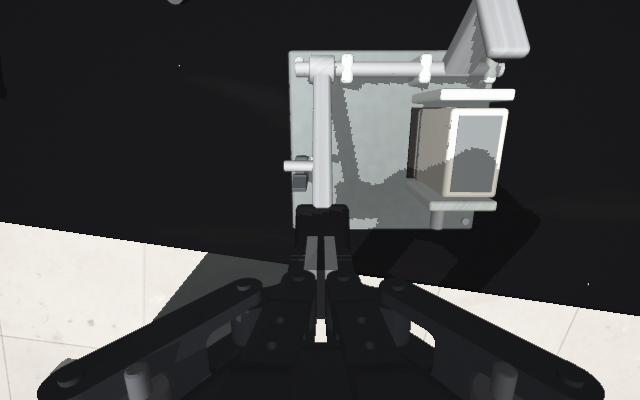

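The shut fingers sit over the pad, in line with the arm (column 322). Pressing along the arc.

```bash
python3 -m inch '[{"delta_pos":[0,0,1.8],"rotation":[0,0,0]},{"delta_pos":[0,0,1.3],"rotation":[0,0,0]},{"delta_pos":[0,0,0.5],"rotation":[0,0,0]},{"delta_pos":[-0.4,0,0.6],"rotation":[0,0,0]},{"delta_pos":[-0.4,0,0.6],"rotation":[0,0,0]},{"delta_pos":[-0.34,0,0.63],"rotation":[0,0,0]},{"delta_pos":[-0.34,0,0.63],"rotation":[0,0,0]},{"delta_pos":[0,0,0],"rotation":[0,0,0]},{"delta_pos":[0,0,0],"rotation":[0,0,0]}]'
python3 chk.py pics/w14.png
```

```text
time_s: 26.8
eef_pos: [0.4308, -0.138, 0.1008]
eef_rot: [-0.0, 0.997, 0.081, 0.001]
wrist_force: [1.9, 4.5, 8.5]
opening: -0.005
26.85 [ 0.4308 -0.138   0.1009] [0.6 4.5 7.6] 0.001228297963980573
yaw 9.3 [ 0.002  0.001 -1.   ]
tcp in dock mm [-55.5 108.1] dock yaw 9.33
```

View pics/w14.png

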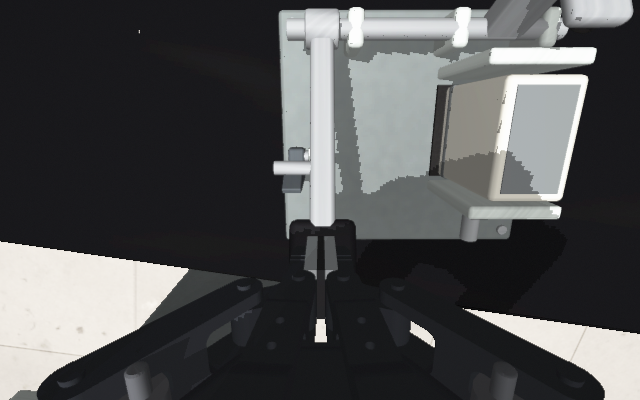

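The lever is moving with about 8 N. Continuing along the arc.

```bash
python3 -m inch '[{"delta_pos":[-0.27,0,0.66],"rotation":[0,0,0]},{"delta_pos":[-0.27,0,0.66],"rotation":[0,0,0]},{"delta_pos":[-0.21,0,0.68],"rotation":[0,0,0]},{"delta_pos":[-0.21,0,0.68],"rotation":[0,0,0]},{"delta_pos":[-0.13,0,0.7],"rotation":[0,0,0]},{"delta_pos":[-0.13,0,0.7],"rotation":[0,0,0]},{"delta_pos":[-0.07,0,0.6],"rotation":[0,0,0]},{"delta_pos":[0,0,0],"rotation":[0,0,0]},{"delta_pos":[0,0,0],"rotation":[0,0,0]}]'
python3 chk.py pics/w15.png
```

```text
time_s: 27.75
eef_pos: [0.4183, -0.1407, 0.0541]
eef_rot: [0.0, 0.997, 0.081, 0.001]
wrist_force: [-0.0, 2.6, 7.1]
opening: -0.002
27.8 [ 0.4184 -0.1407  0.0541] [0.5 2.2 7.9] 0.0017464680747737366
yaw 9.31 [ 0.002 -0.001 -1.   ]
tcp in dock mm [-68.2 107.5] dock yaw 9.33
```

View pics/w15.png

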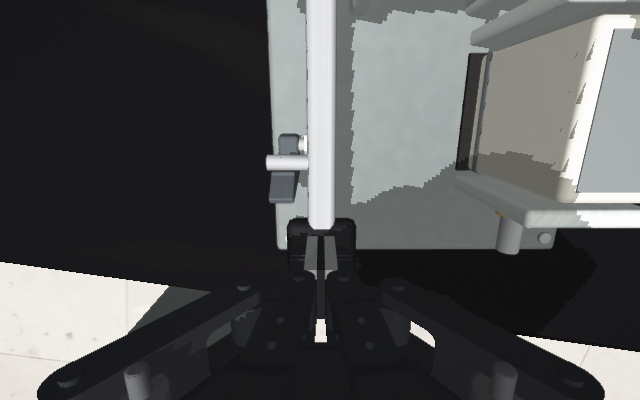

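```bash
python3 -m inch '[{"delta_pos":[-0.07,0,0.4],"rotation":[0,0,0]},{"delta_pos":[-0.04,0,0.3],"rotation":[0,0,0]},{"delta_pos":[0,0,0.15],"rotation":[0,0,0]},{"delta_pos":[0,0,0],"rotation":[0,0,0]}]'
python3 -m inch '[{"delta_pos":[0,0,0.15],"rotation":[0,0,0]},{"delta_pos":[0,0,0],"rotation":[0,0,0]}]'
python3 -m inch '[{"delta_pos":[0,0,0.1],"rotation":[0,0,0]},{"delta_pos":[0,0,0],"rotation":[0,0,0]}]'
```

```text
time_s: 28.2
eef_pos: [0.4176, -0.1409, 0.0458]
eef_rot: [0.001, 0.997, 0.081, 0.001]
wrist_force: [0.8, 2.8, 9.5]
opening: 0.001
time_s: 28.4
eef_pos: [0.4176, -0.141, 0.0444]
eef_rot: [0.001, 0.997, 0.081, 0.001]
wrist_force: [0.8, 3.8, 10.8]
opening: 0.003
time_s: 28.6
eef_pos: [0.4175, -0.1409, 0.0435]
eef_rot: [0.001, 0.997, 0.081, 0.001]
wrist_force: [-0.7, 4.4, 11.8]
opening: 0.001
```

```bash
python3 -m inch '[{"delta_pos":[0,0,0.12],"rotation":[0,0,0]},{"delta_pos":[0,0,0],"rotation":[0,0,0]}]'
python3 -m inch '[{"delta_pos":[0,0,0.12],"rotation":[0,0,0]},{"delta_pos":[0,0,0],"rotation":[0,0,0]}]'
```

```text
time_s: 28.8
eef_pos: [0.4175, -0.1409, 0.0422]
eef_rot: [0.001, 0.997, 0.081, 0.001]
wrist_force: [-1.0, 2.8, 11.4]
opening: 0.003
time_s: 29.0
eef_pos: [0.4175, -0.1409, 0.041]
eef_rot: [0.001, 0.997, 0.081, 0.001]
wrist_force: [-0.9, 3.9, 12.2]
opening: -0.001
```

```bash
python3 -m inch '[{"delta_pos":[0,0,0.1],"rotation":[0,0,0]},{"delta_pos":[0,0,0],"rotation":[0,0,0]}]'
python3 -m inch '[{"delta_pos":[0,0,0.1],"rotation":[0,0,0]},{"delta_pos":[0,0,0],"rotation":[0,0,0]}]'
python3 chk.py pics/w16.png
```

```text
time_s: 29.2
eef_pos: [0.4175, -0.141, 0.0402]
eef_rot: [0.001, 0.997, 0.081, 0.001]
wrist_force: [-1.5, 3.9, 14.5]
opening: 0.005
time_s: 29.4
eef_pos: [0.4176, -0.141, 0.0399]
eef_rot: [0.0, 0.997, 0.081, 0.001]
wrist_force: [-4.4, 5.6, 22.6]
opening: -0.001
29.45 [ 0.4176 -0.141   0.0399] [-4.4  5.6 22.5] -0.0028562465537178483
yaw 9.33 [ 0.002 -0.001 -1.   ]
tcp in dock mm [-69.1 107.3] dock yaw 9.33
```

View pics/w16.png

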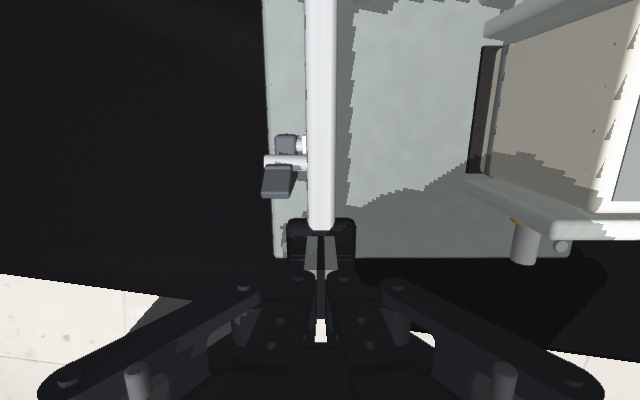

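The sharp force rise marks the stop, and the catch now overlaps the lever's pin at (285,160). Easing up slowly.

```bash
python3 -m inch '[{"delta_pos":[0,0,0],"rotation":[0,0,0]},{"delta_pos":[0,0,-0.2],"rotation":[0,0,0]},{"delta_pos":[0,0,-0.2],"rotation":[0,0,0]},{"delta_pos":[0,0,-0.3],"rotation":[0,0,0]},{"delta_pos":[0,0,-0.4],"rotation":[0,0,0]},{"delta_pos":[0,0,-0.5],"rotation":[0,0,0]},{"delta_pos":[0,0,0],"rotation":[0,0,0]}]'
python3 chk.py pics/w17.png
```

```text
time_s: 30.15
eef_pos: [0.4164, -0.1408, 0.0541]
eef_rot: [0.0, 0.997, 0.081, 0.0]
wrist_force: [0.0, 0.6, 0.5]
opening: 0.001
30.2 [ 0.4162 -0.1406  0.0538] [ 0.4  0.7 -0.4] -0.002456670364905937
yaw 9.32 [ 0. -0. -1.]
tcp in dock mm [-70.4 107.9] dock yaw 9.33
```

View pics/w17.png

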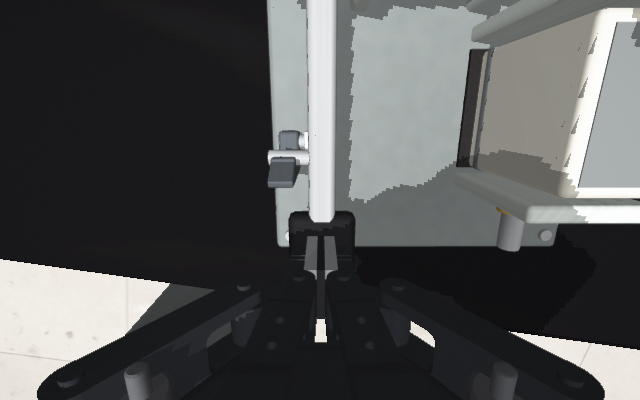

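No force now and the lever has stayed down, so the catch holds. Rising away for final checks.

```bash
python3 -m inch '[{"delta_pos":[0,0,-2],"rotation":[0,0,0]},{"delta_pos":[0,0,-3],"rotation":[0,0,0]},{"delta_pos":[0,0,-4],"rotation":[0,0,0]},{"delta_pos":[0,0,-4],"rotation":[0,0,0]},{"delta_pos":[0,0,-3],"rotation":[0,0,0]},{"delta_pos":[0,0,-2],"rotation":[0,0,0]},{"delta_pos":[-2,0,0],"rotation":[0,0,0]},{"delta_pos":[-2,0,0],"rotation":[0,0,0]},{"delta_pos":[0,0,0],"rotation":[0,0,0]},{"delta_pos":[0,0,0],"rotation":[0,0,0]}]'
python3 chk.py pics/w18.png
python3 - <<'E'
from h import *
k=cam("top"); crop(k,150,150,400,280,3,"pics/t18.png")
E
```

```text
time_s: 31.2
eef_pos: [0.3767, -0.147, 0.2334]
eef_rot: [0.0, 0.997, 0.081, 0.0]
wrist_force: [0.3, 0.4, -0.3]
opening: 0.001
31.25 [ 0.3769 -0.147   0.2334] [-0.3 -0.  -0.3] -0.0017312392104124365
yaw 9.29 [ 0.  0. -1.]
tcp in dock mm [-110.2  108. ] dock yaw 9.33
```

View pics/w18.png

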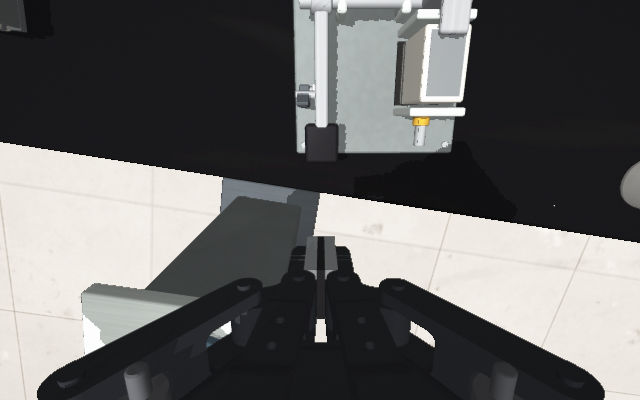

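View pics/t18.png

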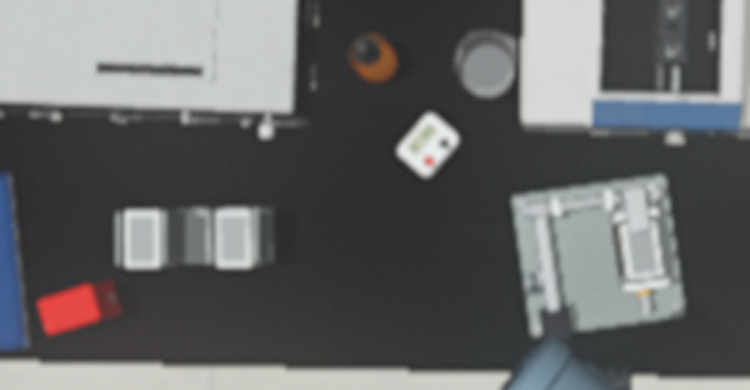

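Run:
```python
from h import *
k=cam("wrist"); th,tx,ty=np.load("dock.npy"); Rm=np.array([[np.cos(th),-np.sin(th)],[np.sin(th),np.cos(th)]])
def w(x,y,z): q=Rm@np.array([x,y])+[tx,ty]; return [q[0]/1000,q[1]/1000,z/1000]
P=[proj(k,w(-73-21,y,46)) for y in(90,126)]+[proj(k,w(-73+21,y,46)) for y in(90,126)]+[proj(k,w(-32,y,88.5)) for y in(20,-20)]
crop(k,280,0,490,180,3.5,"pics/f.png",P); print(get_obs()["time_s"])
```

```text
31.35
```

View pics/f.png

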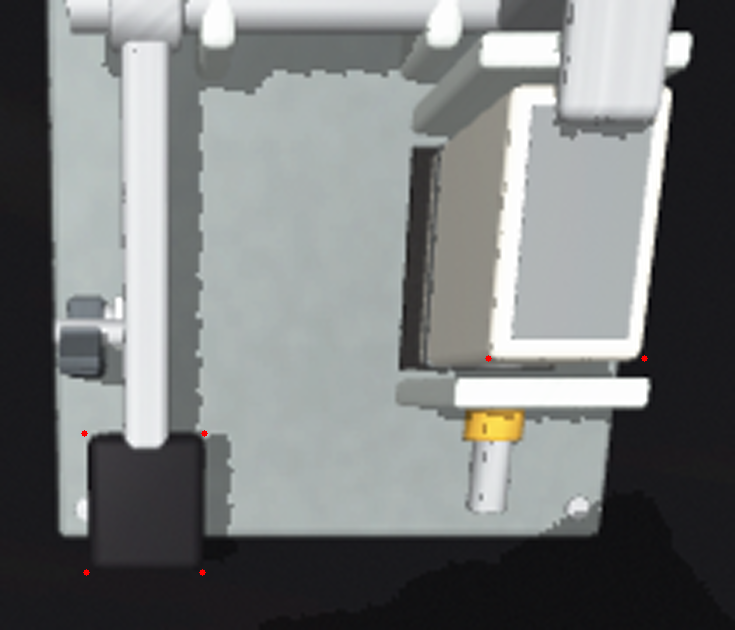

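The pad matches the caught position, the catch sits over the pin, the hook reaches over the canister's rear, and the canister is upright and square on the bed. Handing in.

```bash
python3 -c "
from bench import hand_in
print(hand_in())"
```

```text
the job is handed in; nothing more can be done
None
```

The job is done and handed in at about 31 s. The filled canister stands upright on the dock's bed between the end plates, and the lever is caught down with the hook over the canister's rear.

- **Finding it:** I lifted the canister nearest the robot's right first; it read about 1.2 N, so I set it back in its slot as empty. The middle one read about 4–5 N, so it was the filled one. I did not lift the third, because only one canister is filled.
- **Placing it:** I set the filled canister on the bench and took it again by its broad sides. I lowered it onto the bed and let go only after the wrist force showed contact.
- **Lever:** I pressed the pad along its arc until the force rose sharply at the stop (about 22 N), then eased off.

**Last checks:**
- The lever stayed down with no force on the gripper.
- The pad's image matched the predicted caught position, and the catch was over its pin.
- The two empty canisters stood in the stand, and the timer, amber bottle, beaker and red block looked undisturbed. I did not look at the wash bottle again after the lever; no move came near it.
- No check failed. There was one small oddity: a sideways force of 3–5 N on the fingers while pressing the lever, which went away on release.

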